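Strip a pile of wheel-hub parts to their next stations

ROBOT

A 7-joint arm with a two-finger parallel gripper is mounted at the origin on the work surface. World frame = base frame: x ahead of the robot, y to its left, z up, the work surface at z = 0. Lengths are in m, angles in rad, forces in N, time in s.
With the tool pointing down it reaches from about 0.35 to 0.9 m from the base axis. Payload 8.1 kg.
Tool frame: the origin (TCP) lies between the finger pads; the fingertips stand 17 mm ahead of it and the grasp point (between the pads) lies 2 mm behind it; z points along the fingers, y is the line along which they close (so a half turn about z gives the same grasp; the last joint's range is limited). The gripper opens to 92 mm and grips with 3 to 60 N. Pads are 19 mm wide; open, the fingers measure 130 mm over their backs; the gripper's body (75 mm by 190 mm) begins 47 mm behind the grasp point.
Start: joints at [1.148, 0.434, 0.025, 1.573, -0.012, 1.134, -0.075], TCP at [0.196, -0.593, 0.244] pointing down, gripper open.
Joint ranges: [-2.62, 2.62], [-0.44, 2.09], [-1.27, 1.32], [0.08, 2.57], [-1.32, 4.46], [0.12, 2], [-2.74, 2.74]. Speed limits (rad/s): [2.22, 2.22, 3.01, 3.01, 3.14, 3.14, 3.14].

INTERFACE

Orientations are given as a rotation vector (axis times angle).
In Python, from cell import observe, get_image, calibration, sign_off, look_for, regions_of, landmark_of gives the robot as it stands.
- The arm moves only by the tool jog_arm, never from a script. Its argument "plan" is a list of rows, each an object with "offset": the shift along the tool's x, y, z normalised to -1 to 1, where 1 is 0.15 m, a list of three; "twist": the turn, a rotation vector about the tool's x, y, z normalised to -1 to 1, where 1 is 2 pi rad, a list of three; "fingers": the gripper command: -1 is shut, 1 is fully open, values between are in proportion. In form: [{"offset": [x, y, z], "twist": [ax, ay, az], "fingers": fingers}, ...]. A call has 1 to 20 rows; each row is the pose to reach, as a shift and turn from the pose commanded when the call began, along the tool's axes at that moment, turning the shorter way round; what a row does not reach only later rows make up. A row lasts 1/8 s, in which the tool goes at most 62.5 mm and 10.7 degrees, less where a joint would pass 70% of its speed; a pose out of reach is approached as far as the arm can. A call with a number of a shift or a turn outside -1 to 1 is refused whole. A call with a gripper value outside its range is refused whole. The fingers move at their own pace and stop on an object; "newtons" is the grip in N (left out, the last holds). Time passes only in rows, so rows that repeat a pose let the fingers close. It gives the time, the measured TCP pose, the force, the opening and the grip force at its end, in the units of the state.
- observe(): the state, without advancing time (a new reading comes with each control period).
- get_image(name): name is "scene" or "top" or "wrist"; returns the picture (480x640x3 uint8, red, green, blue); there is no depth.
- calibration(name): a dict with "fov_y" (degrees; the focal length in pixels is half the picture's height over the tangent of half this angle, whatever the lens; pixels are square), "cx", "cy" (the principal point, pixels), "k1" (the pictures are not rectified: a ray, as slopes to the right and down, at radius r is drawn at 1 + k1 r^2 times it, then the intrinsics apply), "position" and "attitude" of the camera in the world. Camera axes: x right, y down, z forward; pixel columns grow to the right and rows downward; lengths in m; the calibration is good to about 2 mm. A picture is of the moment at which its call begins: read the wrist's pose just before it. calibration takes no time and is no camera call; for the wrist camera it gives the pose at the moment of the call.
- sign_off(): hands the job in; it is judged then, once.
Trained networks look in the newest picture that a camera, given by its name, has taken for a name from the list of things; names that differ only in an ending like _2 or _b are one class to them, and where a whole thing is asked for, a point or a joint stands for the part that bears it (a point fixed in the world has none). Each returns a list of dicts, best first, with "conf" (0 to 1); they miss things now and then, are a little off and sometimes report something else, mostly with a low value. They report only what shows in the picture. A call takes as long as a camera call. They do not tell look-alikes from the thing itself.
- look_for(thing, camera): "box" ([left, top, width, height] as shares, 0 to 1, of the picture: columns of its width, rows of its height, round what is visible of it).
- regions_of(thing, camera): "region" (480x640 bool, what is visible of it) and "box" ([left, top, width, height] as shares, 0 to 1, of the picture: columns of its width, rows of its height, round what is visible of it).
- landmark_of(thing, camera): "at" ([row, column] as shares, 0 to 1, of the picture: columns of its width, rows of its height: a listed point, or the origin of a listed thing).
The state is a dict: "clock": time; "joints": joint angles; "dq": joint speeds; "joint_efforts": joint torques, N m; "position": TCP position; "ee_rot": TCP orientation; "force": force on the tool from outside, world axes, zero at the start; "ft_torque": the same for the moment, N m; "width": opening from 0.0 (shut) to 1.0 (fully open); "gripper_force": force on a finger pad.
Only numpy, scipy, OpenCV 4.12 (cv2) and the standard library are available. Lean on these libraries where they do the work, as an engineer would, in place of code of your own. Each camera call takes 0.05 s, during which the arm holds its last target. There are 200 camera calls.

TASK

Take the pile of wheel-hub parts apart from the top down, one part at a time, and stand each upright in the middle of its station: the blue spacer on the black granite block to be measured, the brass bush on the pan of the white scale to be weighed, the steel bearing on the round wooden block to be pressed, and the worn black rubber damper in the red scrap tray. Set the parts down rather than dropping them, do not tip any over, and leave the headlamp and the screw jar where they are.

Things in the scene. Friction and masses are not known exactly. Their poses are not given: they have to be found in the camera images.
- spacer: Blue round wheel spacer, 30 mm diameter, 30 mm high, about 40 g, with a 14 mm bore; top of the pile at the start. Its origin is the centre of its underside, z up through its axis.
- bush: Brass round bush, 41 mm diameter, 28 mm high, about 150 g, with an 18 mm bore; second from the top of the pile, under the spacer. Its origin is the centre of its underside, z up through its axis.
- bearing: Steel round wheel bearing with a red seal ring on top, 53 mm diameter, 26 mm high, about 220 g; third in the pile, under the bush. Its origin is the centre of its underside, z up through its axis.
- damper: Black rubber round damper, 64 mm diameter, 30 mm high, about 90 g; bottom of the pile, standing on the bench. The parts are piled loosely, centres within 3 mm of the one below; the whole pile is 114 mm high. Its origin is the centre of its underside, z up through its axis.
- granite: Place of the spacer: black granite block, fixed, 100 x 100 mm, 30 mm high, flat top with a white circle of 48 mm round the middle. Origin: centre of its underside, so the middle of the top lies 30 mm above it.
- scale: Place of the bush: white bench scale, fixed, with a round aluminium pan of 92 mm diameter whose flat top is 34 mm above the bench; its grey-green display end reaches 80 mm from the pan's centre in its -x direction (body 26 mm high). Origin: under the middle of the pan at bench height.
- woodblock: Place of the bearing: round block of light wood, fixed, 110 mm diameter, 25 mm high, flat top with a dark ring of 70 mm round the middle. Origin: centre of its underside.
- tray: Place of the damper: shallow red square scrap tray, fixed, 124 x 124 mm outside, walls 3 mm thick and 12 mm high over the bench, flat floor 3 mm over the bench with a white circle of 80 mm round the middle. Origin: centre of its underside.
- headlamp: Bystander to leave alone: chrome motorcycle headlamp with an orange rim lying glass up, 132 mm diameter, 86 mm high, beyond the stations. Origin: centre of its underside.
- screwjar: Bystander to leave alone: clear screw jar with a yellow lid, 60 mm diameter, 58 mm high, on the robot's side of the stations. Origin: centre of its underside.
Mind the look-alikes: they are no part of the job. Of the things shaped like the bush, the brass one is meant.

How it is judged:
On the way, in this order (a step that is already met when the one before it is completed fails the run):
1. the blue spacer stands on the granite block, let go (horizontal distance between spacer and granite below 0.015 m and z of spacer in the frame of granite between 0.026 and 0.034 m and angle between spacer's own z axis and vertical below 0.15 rad and linear speed of spacer below 0.02 m/s and contact force between spacer and the fingers below 0.1 N), for 0.2 s.
2. the brass bush stands on the scale pan, let go (horizontal distance between bush and scale below 0.015 m and z of bush in the frame of scale between 0.03 and 0.038 m and angle between bush's own z axis and vertical below 0.15 rad and linear speed of bush below 0.02 m/s and contact force between bush and the fingers below 0.1 N), for 0.2 s.
3. the steel bearing stands on the wooden block, let go (horizontal distance between bearing and woodblock below 0.015 m and z of bearing in the frame of woodblock between 0.021 and 0.029 m and angle between bearing's own z axis and vertical below 0.15 rad and linear speed of bearing below 0.02 m/s and contact force between bearing and the fingers below 0.1 N), for 0.2 s.
4. the black damper stands in the red tray, let go (horizontal distance between damper and tray below 0.015 m and z of damper in the frame of tray between -0.001 and 0.007 m and angle between damper's own z axis and vertical below 0.15 rad and linear speed of damper below 0.02 m/s and contact force between damper and the fingers below 0.1 N), for 0.2 s.
At the end, for the whole second after the job is handed in: Spacer on the granite block, bush on the scale pan, bearing on the wooden block and damper in the tray, each standing upright (within 0.15 rad) on the surface with its axis within 15 mm of the middle, released and at rest (all of step 1 and all of step 2 and all of step 3 and all of step 4); the robot touches nothing.
It fails at once if one of the four parts is tipped over (more than 0.7 rad) (angle between any of spacer, bush, bearing, damper's own z axis and vertical above 0.7 rad).
It fails at once if the headlamp or the screw jar is shoved more than 20 mm (distance of any of headlamp, screwjar from where it was at the start of the episode above 0.02 m).
It fails at once if a part is dropped or flung (moves over 0.6 m/s untouched by the fingers, a fall of about 20 mm) ((linear speed of spacer above 0.6 m/s and contact force between spacer and the fingers below 0.1 N) or (linear speed of bush above 0.6 m/s and contact force between bush and the fingers below 0.1 N) or (linear speed of bearing above 0.6 m/s and contact force between bearing and the fingers below 0.1 N) or (linear speed of damper above 0.6 m/s and contact force between damper and the fingers below 0.1 N)).
It also fails if it takes over 128 s, if anything falls off the work surface, if the arm or the gripper's body presses on something with over 40 N, if the wrist force passes 120 N, or if a joint passes its speed limit or range.

## Working session

There is one attempt and no reset: what is moved stays moved. The work goes in short steps, Python scripts to look and compute and a tool call to move; the robot and the scene stay as the last step left them, time stands still between calls to the robot, and variables do not carry over. Pictures are saved under pics/ and viewed, at most 14 in all, crops included, and the job is handed in when it is done.

Besides the shell and the picture viewer there is one more tool, called after "Request:" as name(argument=value, ...), one argument or row to a line, values as JSON. jog_arm: Moves the arm, as the interface text tells. Scaled input: -1 to 1 covers 0.15 m each way for a shift and 2 pi rad each way for a turn. Its arguments: {"type":"object","properties":{"plan":{"type":"array","items":{"type":"object","properties":{"offset":{"type":"array","items":{"type":"number","minimum":-1,"maximum":1}},"twist":{"type":"array","items":{"type":"number","minimum":-1,"maximum":1}},"fingers":{"type":"number"}}}},"newtons":{"type":"number"}},"required":["plan"]}

```bash
ls; mkdir -p pics
python3 - <<'E'
from cell import *
import cv2
for n in ("top","scene"):
    im=get_image(n); cv2.imwrite(f"pics/{n}0.png",im[:,:,::-1]); print(n,calibration(n))
print(calibration("wrist"))
s=observe(); print(s)
E
```

```text
pics
top {'fov_y': 44.39534378215884, 'cx': 320.8002957257504, 'cy': 248.97226445654775, 'k1': -0.17736065080783, 'position': array([0.48243859, 0.00895061, 1.26925944]), 'attitude': array([-2.16314555,  2.2185431 , -0.10588039])}
scene {'fov_y': 47.9042837216767, 'cx': 313.00687770271406, 'cy': 237.62465690298583, 'k1': 0.017207151113097344, 'position': array([ 1.20424521, -0.17913578,  0.6725893 ]), 'attitude': array([-1.94166964, -1.40365826,  0.62969898])}
{'fov_y': 65.73622453344167, 'cx': 311.34370458152864, 'cy': 237.9322976786705, 'k1': -0.05628597090653238, 'position': array([ 0.26422803, -0.57254739,  0.38459725]), 'attitude': array([ 2.36399922, -1.70772031, -0.23285212])}
{'clock': 0.1, 'joints': array([ 1.14845187,  0.43515478,  0.02496753,  1.57396241, -0.01164512,
        1.13403123, -0.0751533 ]), 'dq': array([-9.99208993e-04, -1.41539537e-03,  9.96430242e-04, -1.48587154e-03,
        1.73540958e-03,  7.04166836e-05,  7.38198992e-04]), 'joint_efforts': array([ 3.25781155e-03, -6.69132042e+01,  9.88337584e-01, -3.15149045e+01,
       -6.04666932e-02,  3.73817061e-02,  5.02893522e-05]), 'position': array([ 0.1962885 , -0.59292861,  0.24303935]), 'ee_rot': array([-3.10020464e+00, -4.99686854e-01,  4.83945248e-04]), 'force': array([ 0.62007458, -0.24058703, -0.232179  ]), 'ft_torque': array([-0.02455848, -0.03636613, -0.02927304]), 'gripper_force': 0.0, 'width': 0.9990459229898963}
```

View pics/top0.png

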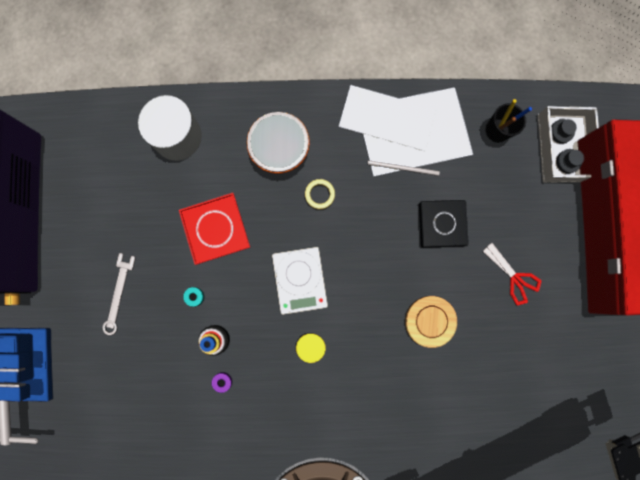

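View pics/scene0.png

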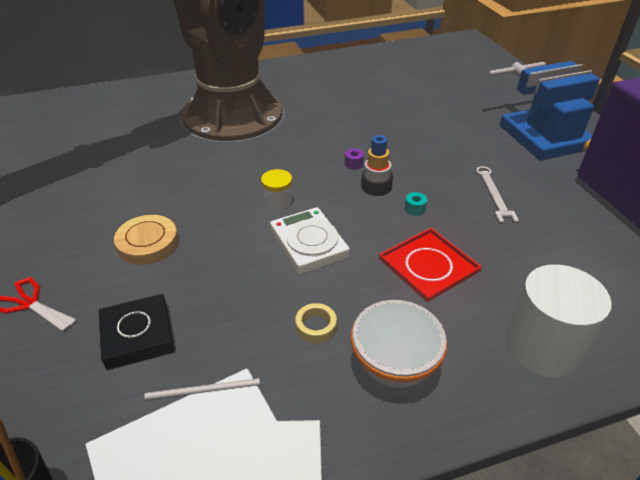

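The top view shows the pile at about (212,341) px: blue on brass, red seal and black. The stations are the tray at (214,229), scale at (299,275), granite at (444,223) and wood at (432,321). The bystanders are the headlamp at (278,143) and the jar at (311,348). The bush look-alikes are purple (221,383), teal (193,296) and a yellow ring (320,194). The brass bush is the one in the pile under the blue spacer, which the scene view shows at about (378,160).

```bash
cat > h.py <<'E'
import numpy as np, cv2
from scipy.spatial.transform import Rotation as R
from cell import *
def K(c):
    f=240/np.tan(np.radians(c["fov_y"])/2); return f
def ray(c,px):
    f=K(c); d=np.array([(px[0]-c["cx"])/f,(px[1]-c["cy"])/f]); u=d.copy()
    for _ in range(20): u=d/(1+c["k1"]*(u@u))
    return R.from_rotvec(c["attitude"]).apply([u[0],u[1],1.])
def onz(c,px,z):
    d=ray(c,px); p=c["position"]; return p+d*(z-p[2])/d[2]
def proj(c,P):
    q=R.from_rotvec(c["attitude"]).inv().apply(np.asarray(P,float)-c["position"]); u=q[...,:2]/q[...,2:]
    u=u*(1+c["k1"]*(u**2).sum(-1,keepdims=True)); return u*K(c)+[c["cx"],c["cy"]]
def plan(tgt,tz=None):
    """offset units from the present commanded pose to world target TCP"""
    s=observe(); Rt=R.from_rotvec(s["ee_rot"]); return Rt.inv().apply(np.array(tgt)-s["position"])/0.15
E
python3 - <<'E'
from h import *
for n in ("top","scene"):
    get_image(n); c=calibration(n)
    for t,z in dict(spacer=.084,bush=.056,bearing=.03,damper=0,granite=0,scale=0,woodblock=0,tray=0,headlamp=0,screwjar=0).items():
        for l in landmark_of(t,n)[:3]:
            px=np.array(l["at"])[::-1]*[640,480]
            print(n,t,round(l["conf"],2),px.round(1),onz(c,px,z)[:2].round(4))
s=observe(); print(R.from_rotvec(s["ee_rot"]).as_matrix().round(3))
E
```

```text
top spacer 0.67 [205.5 342.2] [0.3917 0.222 ]
top bush 0.58 [223.1 380.9] [0.3092 0.1924]
top bush 0.58 [196.  291.8] [0.4938 0.2448]
top bush 0.5 [206.8 341.5] [0.3909 0.2243]
top bearing 0.66 [213.4 341.6] [0.3885 0.2149]
top bearing 0.27 [278.6 148.4] [0.7976 0.0692]
top damper 0.56 [214.2 336.9] [0.3963 0.2179]
top granite 0.62 [444.5 224.7] [ 0.6275 -0.2899]
top woodblock 0.79 [429.6 321.8] [ 0.4163 -0.2487]
top tray 0.75 [211.8 229.7] [0.6286 0.2196]
top headlamp 0.75 [280.  146.7] [0.8091 0.0675]
top screwjar 0.68 [308.8 343.5] [0.3778 0.0144]
top screwjar 0.15 [277.3 146.2] [0.8103 0.0734]
scene spacer 0.64 [378.  149.8] [0.3821 0.2202]
scene bush 0.83 [412.8 208.5] [0.5398 0.2228]
scene bush 0.82 [377.4 161.4] [0.3814 0.2215]
scene bush 0.66 [392.6 365. ] [0.8333 0.0504]
scene bearing 0.93 [375.9 175.6] [0.3924 0.2155]
scene damper 0.67 [378.8 164.9] [0.32   0.2555]
scene granite 0.67 [134.5 333.3] [ 0.6201 -0.2843]
scene scale 0.77 [313.3 251.1] [0.5325 0.0362]
scene woodblock 0.62 [147.6 239.4] [ 0.4055 -0.2446]
scene tray 0.98 [429.4 262.6] [0.6252 0.2206]
scene tray 0.55 [375.6 174.2] [0.3497 0.2354]
scene headlamp 0.78 [394.4 365.3] [0.8009 0.0735]
scene screwjar 0.83 [276.1 203. ] [0.3769 0.009 ]
[[ 0.949  0.314  0.   ]
 [ 0.314 -0.949 -0.   ]
 [ 0.     0.    -1.   ]]
```

Run:
```python
import cv2
a=cv2.imread("pics/top0.png")[290:400,170:260]; b=cv2.imread("pics/scene0.png")[125:225,330:440]
cv2.imwrite("pics/crop0.png",cv2.hconcat([cv2.resize(a,(360,440),interpolation=2),cv2.resize(b,(440,440),interpolation=2)]))
```

```text
(no output)
```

View pics/crop0.png

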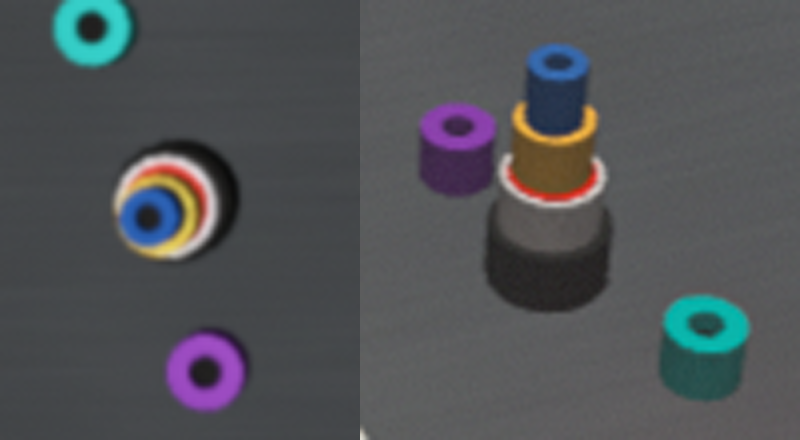

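The crop confirms it: the pile is blue, brass, red/steel and black at about (0.388, 0.218). Purple at (0.31, 0.195) and teal at (0.49, 0.245) are loose look-alikes. Next I'll refine all the centres from the painted circles and colours.

```bash
cat >> h.py <<'E'
def circ(n,im,c,xy,z,r,test,win=None):
    """mean world position at height z of pixels passing test within win px of the projected xy"""
    p=proj(c,[*xy,z]); f=K(c)/np.linalg.norm(c["position"]-[*xy,z]); win=win or r*f*1.35
    hsv=cv2.cvtColor(im,cv2.COLOR_RGB2HSV); m=test(hsv.astype(int))
    yy,xx=np.mgrid[:480,:640]; m&=(np.hypot(xx-p[0],yy-p[1])<win)
    ys,xs=np.nonzero(m); 
    if len(xs)<6: return None,len(xs)
    hull=cv2.convexHull(np.c_[xs,ys].astype(np.float32)); (a,b),ax,_=cv2.fitEllipse(hull) if len(hull)>5 else ((xs.mean(),ys.mean()),(0,0),0)
    Mm=cv2.moments(hull); cx=(Mm["m10"]/Mm["m00"],Mm["m01"]/Mm["m00"])
    return onz(c,cx,z)[:2].round(4),onz(c,(a,b),z)[:2].round(4),len(xs),(np.array(ax)/f*1000).round(0)
WHITE=lambda h:(h[...,1]<70)&(h[...,2]>150)
BLUE=lambda h:(h[...,0]>95)&(h[...,0]<125)&(h[...,1]>120)&(h[...,2]>110)
WOOD=lambda h:(h[...,0]>8)&(h[...,0]<28)&(h[...,1]>50)&(h[...,2]>100)
E
python3 - <<'E'
from h import *
for n in ("top","scene"):
    im=get_image(n); c=calibration(n)
    print(n,"granite",circ(n,im,c,(.623,-.287),.03,.024,WHITE))
    print(n,"tray",circ(n,im,c,(.627,.22),.003,.04,WHITE))
    print(n,"wood",circ(n,im,c,(.41,-.246),.025,.055,WOOD))
    print(n,"spacer",circ(n,im,c,(.388,.218),.114,.015,BLUE))
    # scale: dark ring line/pan : body white mask
    print(n,"scalebody",circ(n,im,c,(.52,.035),.026,.085,WHITE))
    for l in regions_of("scale",n)[:1]:
        ys,xs=np.nonzero(l["region"]); print(l["conf"],onz(c,(xs.mean(),ys.mean()),.026))
E
```

```text
top granite (array([ 0.6302, -0.2839]), array([ 0.6281, -0.2824]), 14, array([45., 47.]))
top tray (array([0.6306, 0.2135]), array([0.6304, 0.2137]), 76, array([77., 79.]))
top wood (array([ 0.4184, -0.2477]), array([ 0.4182, -0.2477]), 2166, array([112., 114.]))
top spacer (array([0.3909, 0.2135]), array([0.3909, 0.2135]), 122, array([26., 28.]))
top scalebody (array([0.5136, 0.0307]), array([0.5157, 0.0311]), 2746, array([137., 158.]))
0.68 [0.51382919 0.03058133 0.026     ]
scene granite (array([ 0.6273, -0.2807]), array([ 0.6273, -0.2805]), 93, array([38., 54.]))
scene tray (array([0.6299, 0.2164]), array([0.63  , 0.2162]), 157, array([56., 84.]))
scene wood (array([ 0.4256, -0.2473]), array([ 0.4267, -0.2476]), 2094, array([ 86., 122.]))
scene spacer (array([0.3897, 0.2168]), array([0.3897, 0.2169]), 83, array([16., 29.]))
scene scalebody (array([0.5187, 0.0323]), array([0.5198, 0.0323]), 2458, array([101., 141.]))
0.71 [0.52950826 0.02972527 0.026     ]
```

Run:
```python
import cv2
a=cv2.imread("pics/top0.png")[235:325,255:345]; b=cv2.imread("pics/scene0.png")[195:285,260:360]
cv2.imwrite("pics/crop1.png",cv2.hconcat([cv2.resize(a,(360,360),interpolation=2),cv2.resize(b,(400,360),interpolation=2)]))
```

```text
(no output)
```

View pics/crop1.png

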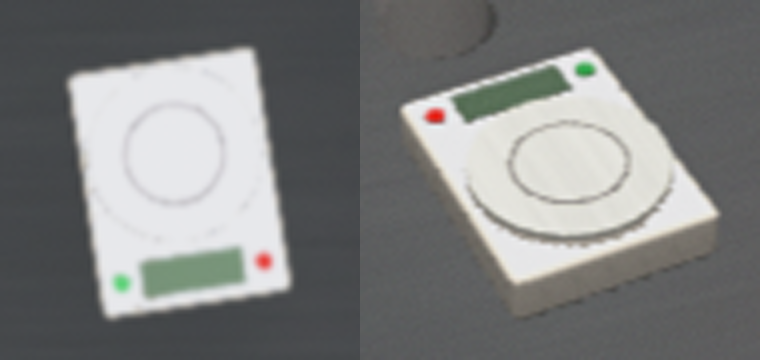

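From the crop, the pan's ring centre is at (298.8,273.5) px in top and (312.5,235.3) px in scene. I'm moving over to the pile now.

Request:
jog_arm(
  plan=[
    {"offset":[0.5,-0.45,0],"twist":[0,0,0],"fingers":1},
    {"offset":[1,-0.9,0],"twist":[0,0,0],"fingers":1},
    {"offset":[1,-0.9,0],"twist":[0,0,0],"fingers":1},
    {"offset":[1,-0.9,0],"twist":[0,0,0],"fingers":1},
  ],
)

```text
clock: 1.9
position: [0.299, -0.4143, 0.2441]
ee_rot: [-3.099, -0.509, -0.002]
force: [-0.8, -0.8, 0.2]
width: 1.001
gripper_force: 0.0
```

Request:
jog_arm(
  plan=[
    {"offset":[0.5,-0.47,0],"twist":[0,0,0],"fingers":1},
    {"offset":[1,-0.95,0],"twist":[0,0,0],"fingers":1},
    {"offset":[1,-0.95,0],"twist":[0,0,0],"fingers":1},
    {"offset":[1,-0.95,0],"twist":[0,0,0],"fingers":1},
  ],
)

```text
clock: 2.4
position: [0.3958, -0.2327, 0.2441]
ee_rot: [-3.1, -0.507, -0.002]
force: [-0.5, -0.8, -0.2]
width: 0.996
gripper_force: 0.0
```

Request:
jog_arm(
  plan=[
    {"offset":[0.25,-0.47,0],"twist":[0,0,0],"fingers":1},
    {"offset":[0.5,-0.95,0],"twist":[0,0,0],"fingers":1},
    {"offset":[0.5,-0.95,0],"twist":[0,0,0],"fingers":1},
    {"offset":[0.5,-0.95,0],"twist":[0,0,0],"fingers":1},
  ],
)

```text
clock: 2.9
position: [0.4212, -0.0747, 0.244]
ee_rot: [-3.1, -0.507, -0.002]
force: [-0.5, -0.9, 0.3]
width: 1.0
gripper_force: 0.0
```

Run:
```python
from h import *
print(onz(calibration("top"),(298.8,273.5),.034),onz(calibration("scene"),(312.5,235.3),.034)); s=observe(); print(s["clock"],s["position"],s["joints"].round(2))
```

```text
[0.52749691 0.03156712 0.034     ] [0.52763808 0.03654061 0.034     ]
2.9 [ 0.42117718 -0.07472833  0.24404841] [ 0.35  0.14 -0.33  2.    0.05  1.01 -1.25]
```

Request:
jog_arm(
  plan=[
    {"offset":[0.15,-0.47,0],"twist":[0,0,0],"fingers":1},
    {"offset":[0.3,-0.95,0],"twist":[0,0,0],"fingers":1},
    {"offset":[0.3,-0.95,0],"twist":[0,0,0],"fingers":1},
    {"offset":[0.3,-0.95,0],"twist":[0,0,0],"fingers":1},
  ],
)

```text
clock: 3.4
position: [0.4188, 0.073, 0.2438]
ee_rot: [-3.101, -0.503, -0.001]
force: [-0.0, -0.5, -0.1]
width: 1.002
gripper_force: 0.0
```

Request:
jog_arm(
  plan=[
    {"offset":[0.05,-0.47,0],"twist":[0,0,0],"fingers":1},
    {"offset":[0.1,-0.95,0],"twist":[0,0,0],"fingers":1},
    {"offset":[0.1,-0.95,0],"twist":[0,0,0],"fingers":1},
    {"offset":[0.1,-0.95,0],"twist":[0,0,0],"fingers":1},
  ],
)

```text
clock: 3.9
position: [0.3886, 0.2119, 0.2436]
ee_rot: [3.101, 0.5, -0.0]
force: [0.2, -1.1, -0.9]
width: 0.998
gripper_force: 0.0
```

```bash
cat > look.py <<'E'
from h import *
import sys
def pile(part,z,test,r,xy):
    c=calibration("wrist"); s=observe(); im=get_image("wrist"); cv2.imwrite(f"pics/w_{part}.png",im[:,:,::-1])
    print(part,proj(c,[*xy,z]).round(),circ("wrist",im,c,xy,z,r,test))
    for l in landmark_of(part,"wrist")[:2]: 
        px=np.array(l["at"])[::-1]*[640,480]; print(l["conf"],px,onz(c,px,z-.03)[:2])
    print(s["position"],R.from_rotvec(s["ee_rot"]).as_matrix().round(3).tolist())
E
python3 - <<'E'
from look import *
pile("spacer",.114,BLUE,.015,(.3903,.2155))
E
```

```text
spacer [305. 230.] (array([0.3904, 0.2157]), array([0.3904, 0.2156]), 807, array([28., 28.]))
0.75 [302.208 222.576] [0.387991   0.21793455]
[0.38856564 0.21185208 0.24356911] [[0.949, 0.314, -0.0], [0.314, -0.949, -0.0], [-0.0, 0.0, -1.0]]
```

View pics/w_spacer.png

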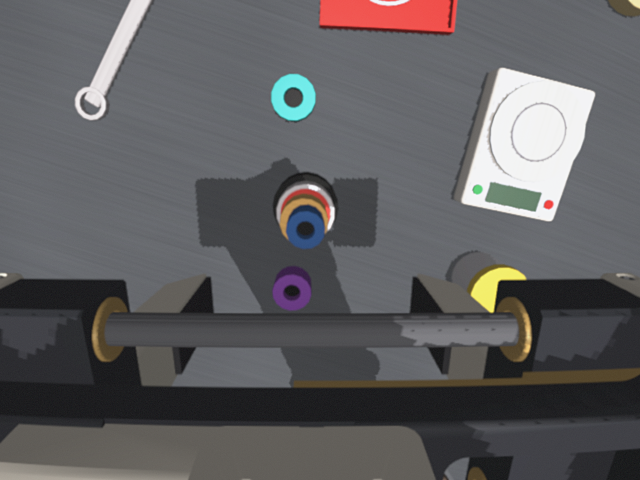

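The wrist picture shows the blue spacer's bore at (305,230) px, exactly where predicted, so its centre is (0.3904, 0.2157). Now I'll grasp it, keeping the tips 3 mm above the bush.

Request:
jog_arm(
  plan=[
    {"offset":[0.019,-0.02,0.1],"twist":[0,0,0],"fingers":0.1},
    {"offset":[0.019,-0.02,0.35],"twist":[0,0,0],"fingers":0.1},
    {"offset":[0.019,-0.02,0.6],"twist":[0,0,0],"fingers":0.1},
    {"offset":[0.019,-0.02,0.8],"twist":[0,0,0],"fingers":0.1},
    {"offset":[0.019,-0.02,0.9],"twist":[0,0,0],"fingers":0.1},
    {"offset":[0.019,-0.02,0.931],"twist":[0,0,0],"fingers":0.1},
    {"offset":[0.019,-0.02,0.931],"twist":[0,0,0],"fingers":0.1},
  ],
  newtons=10,
)

```text
clock: 4.88
position: [0.39, 0.2165, 0.1044]
ee_rot: [-3.101, -0.5, -0.001]
force: [0.2, -0.4, 0.2]
width: 0.553
gripper_force: 0.0
```

Request:
jog_arm(
  plan=[
    {"offset":[0,0,0],"twist":[0,0,0],"fingers":-0.2},
    {"offset":[0,0,0],"twist":[0,0,0],"fingers":-0.3},
    {"offset":[0,0,0],"twist":[0,0,0],"fingers":-0.5},
    {"offset":[0,0,0],"twist":[0,0,0],"fingers":-0.5},
    {"offset":[0,0,0],"twist":[0,0,0],"fingers":-0.5},
    {"offset":[0,0,0],"twist":[0,0,0],"fingers":-0.5},
  ],
  newtons=10,
)

```text
clock: 5.62
position: [0.3899, 0.2166, 0.1045]
ee_rot: [-3.101, -0.5, -0.001]
force: [-0.1, -0.5, 5.1]
width: 0.322
gripper_force: 10.0
```

Request:
jog_arm(
  plan=[
    {"offset":[0,0,-0.03],"twist":[0,0,0],"fingers":-0.5},
    {"offset":[0,0,-0.1],"twist":[0,0,0],"fingers":-0.5},
    {"offset":[0,0,-0.25],"twist":[0,0,0],"fingers":-0.5},
    {"offset":[0,0,-0.45],"twist":[0,0,0],"fingers":-0.5},
    {"offset":[0,0,-0.6],"twist":[0,0,0],"fingers":-0.5},
    {"offset":[0,0,-0.67],"twist":[0,0,0],"fingers":-0.5},
    {"offset":[0,0,-0.67],"twist":[0,0,0],"fingers":-0.5},
  ],
)

```text
clock: 6.5
position: [0.3898, 0.2164, 0.205]
ee_rot: [-3.101, -0.5, -0.002]
force: [0.1, -0.4, -1.9]
width: 0.323
gripper_force: 10.0
```

Run:
```python
from h import *
im=get_image("scene"); cv2.imwrite("pics/s1.png",cv2.resize(im[60:220,280:480,::-1],(800,640))[:600])
```

```text
(no output)
```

View pics/s1.png

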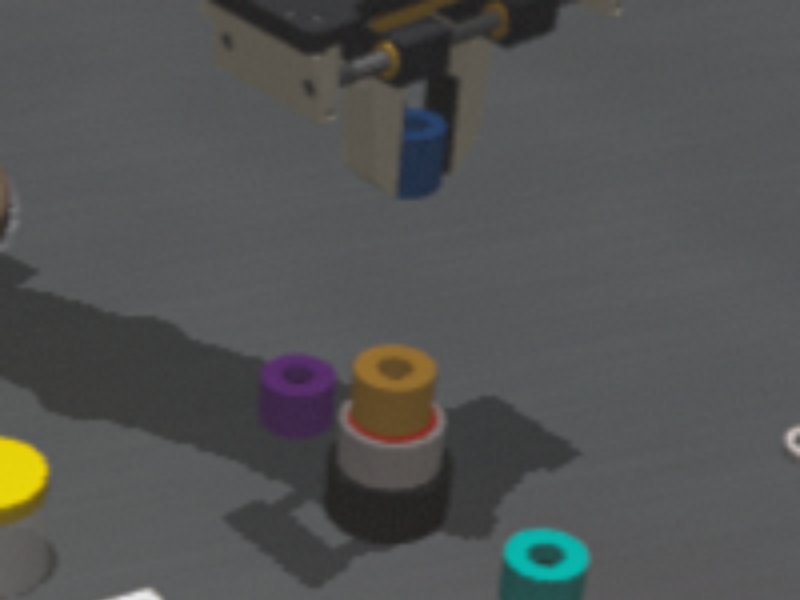

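The blue spacer is held upright between the fingers (crop ~(420,150)) and the rest of the pile is undisturbed. Carrying it to the granite now.

Request:
jog_arm(
  plan=[
    {"offset":[0.03,0.2,0],"twist":[0,0,0],"fingers":-0.5},
    {"offset":[0.06,0.5,0],"twist":[0,0,0],"fingers":-0.5},
    {"offset":[0.115,0.8,0],"twist":[0,0,0],"fingers":-0.5},
    {"offset":[0.115,0.913,0],"twist":[0,0,0],"fingers":-0.5},
  ],
)

```text
clock: 7.05
position: [0.4495, 0.0889, 0.2033]
ee_rot: [3.102, 0.494, -0.003]
force: [-0.6, -0.1, -0.1]
width: 0.322
gripper_force: 10.0
```

Request:
jog_arm(
  plan=[
    {"offset":[0.03,0.23,0],"twist":[0,0,0],"fingers":-0.5},
    {"offset":[0.06,0.5,0],"twist":[0,0,0],"fingers":-0.5},
    {"offset":[0.115,0.8,0],"twist":[0,0,0],"fingers":-0.5},
    {"offset":[0.115,0.913,0],"twist":[0,0,0],"fingers":-0.5},
  ],
)

```text
clock: 7.55
position: [0.5087, -0.0356, 0.2032]
ee_rot: [3.102, 0.495, -0.003]
force: [0.3, 0.4, -0.2]
width: 0.327
gripper_force: 10.0
```

Request:
jog_arm(
  plan=[
    {"offset":[0.03,0.23,0],"twist":[0,0,0],"fingers":-0.5},
    {"offset":[0.06,0.5,0],"twist":[0,0,0],"fingers":-0.5},
    {"offset":[0.115,0.8,0],"twist":[0,0,0],"fingers":-0.5},
    {"offset":[0.115,0.913,0],"twist":[0,0,0],"fingers":-0.5},
  ],
)

```text
clock: 8.05
position: [0.568, -0.1595, 0.2032]
ee_rot: [-3.102, -0.497, 0.002]
force: [-1.0, 1.1, -0.9]
width: 0.323
gripper_force: 10.0
```

Request:
jog_arm(
  plan=[
    {"offset":[0.03,0.23,0],"twist":[0,0,0],"fingers":-0.5},
    {"offset":[0.06,0.5,0],"twist":[0,0,0],"fingers":-0.5},
    {"offset":[0.115,0.8,0],"twist":[0,0,0],"fingers":-0.5},
    {"offset":[0.115,0.913,0],"twist":[0,0,0],"fingers":-0.5},
    {"offset":[0.115,0.913,0],"twist":[0,0,0],"fingers":-0.5},
    {"offset":[0.115,0.913,0],"twist":[0,0,0],"fingers":-0.5},
  ],
)

```text
clock: 8.8
position: [0.627, -0.2795, 0.2044]
ee_rot: [-3.099, -0.503, 0.001]
force: [0.0, 0.4, -0.2]
width: 0.322
gripper_force: 10.0
```

Run:
```python
from h import *
c=calibration("wrist"); im=get_image("wrist"); cv2.imwrite("pics/w_gr.png",im[:,:,::-1]); s=observe()
print(circ("wrist",im,c,(.628,-.282),.03,.024,WHITE), proj(c,[.628,-.282,.03]),s["position"],s["width"])
```

```text
(array([ 0.628 , -0.2812]), array([ 0.628 , -0.2812]), 266, array([46., 47.])) [312.95436709 220.16021276] [ 0.62713852 -0.27956059  0.20467234] 0.32649195467756376
```

View pics/w_gr.png

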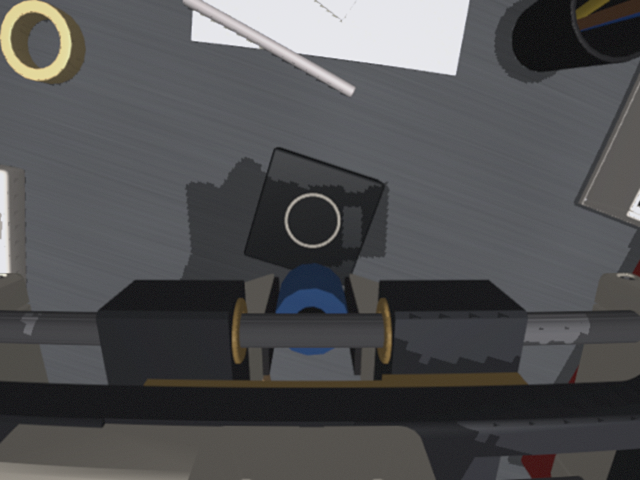

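The white ring is at (313,220) px, giving (0.628, -0.281), and the spacer hangs upright. Lowering.

Request:
jog_arm(
  plan=[
    {"offset":[0.002,0.013,0.1],"twist":[0,0,0],"fingers":-0.5},
    {"offset":[0.002,0.013,0.3],"twist":[0,0,0],"fingers":-0.5},
    {"offset":[0.002,0.013,0.5],"twist":[0,0,0],"fingers":-0.5},
    {"offset":[0.002,0.013,0.7],"twist":[0,0,0],"fingers":-0.5},
    {"offset":[0.002,0.013,0.8],"twist":[0,0,0],"fingers":-0.5},
    {"offset":[0.002,0.013,0.85],"twist":[0,0,0],"fingers":-0.5},
    {"offset":[0.002,0.013,0.85],"twist":[0,0,0],"fingers":-0.5},
  ],
)

```text
clock: 9.72
position: [0.6283, -0.2836, 0.0772]
ee_rot: [3.101, 0.5, 0.0]
force: [-0.6, -0.5, -0.8]
width: 0.325
gripper_force: 10.0
```

Request:
jog_arm(
  plan=[
    {"offset":[0,0,0.05],"twist":[0,0,0],"fingers":-0.5},
    {"offset":[0,0,0.1],"twist":[0,0,0],"fingers":-0.5},
    {"offset":[0,0,0.14],"twist":[0,0,0],"fingers":-0.5},
    {"offset":[0,0,0.16],"twist":[0,0,0],"fingers":-0.5},
    {"offset":[0,0,0.17],"twist":[0,0,0],"fingers":-0.5},
    {"offset":[0,0,0.175],"twist":[0,0,0],"fingers":-0.5},
    {"offset":[0,0,0.175],"twist":[0,0,0],"fingers":-0.5},
  ],
)

```text
clock: 10.6
position: [0.6283, -0.2837, 0.051]
ee_rot: [3.101, 0.5, 0.0]
force: [-0.2, -0.4, -0.4]
width: 0.323
gripper_force: 10.0
```

Request:
jog_arm(
  plan=[
    {"offset":[0,0,0.004],"twist":[0,0,0],"fingers":-0.5},
    {"offset":[0,0,0.006],"twist":[0,0,0],"fingers":-0.5},
    {"offset":[0,0,0.006],"twist":[0,0,0],"fingers":-0.33},
    {"offset":[0,0,0.006],"twist":[0,0,0],"fingers":-0.3},
    {"offset":[0,0,0.006],"twist":[0,0,0],"fingers":-0.2},
    {"offset":[0,0,0.006],"twist":[0,0,0],"fingers":0},
    {"offset":[0,0,0.006],"twist":[0,0,0],"fingers":0},
    {"offset":[0,0,-0.05],"twist":[0,0,0],"fingers":0},
    {"offset":[0,0,-0.2],"twist":[0,0,0],"fingers":0},
    {"offset":[0,0,-0.5],"twist":[0,0,0],"fingers":0},
    {"offset":[0,0,-0.9],"twist":[0,0,0],"fingers":0.2},
    {"offset":[0,0,-1],"twist":[0,0,0],"fingers":0.3},
    {"offset":[0,0,-1],"twist":[0,0,0],"fingers":0.3},
    {"offset":[0,0,-1],"twist":[0,0,0],"fingers":0.3},
  ],
)

```text
clock: 12.35
position: [0.6272, -0.2835, 0.1991]
ee_rot: [-3.1, -0.5, 0.004]
force: [-0.0, -0.0, -0.9]
width: 0.651
gripper_force: 0.0
```

Run:
```python
from h import *
c=calibration("wrist"); im=get_image("wrist"); s=observe()
print(circ("wrist",im,c,(.628,-.282),.06,.015,BLUE), circ("wrist",im,c,(.628,-.282),.03,.024,WHITE)[:2],s["position"])
c=calibration("scene"); im=get_image("scene"); print(circ("s",im,c,(.628,-.282),.06,.015,BLUE)); cv2.imwrite("pics/s2.png",im[:,:,::-1])
```

```text
(array([ 0.6289, -0.2851]), array([ 0.629 , -0.2851]), 616, array([27., 27.])) (array([ 0.6286, -0.2806]), array([ 0.6281, -0.2812])) [ 0.6271735  -0.28345061  0.19885018]
(None, 0)
```

The spacer stands on the granite about 4 mm off centre. Returning to the pile for the bush.

Request:
jog_arm(
  plan=[
    {"offset":[-0.06,-0.4,-0.2],"twist":[0,0,0],"fingers":0.3},
    {"offset":[-0.115,-0.8,-0.2],"twist":[0,0,0],"fingers":0.3},
    {"offset":[-0.115,-0.913,-0.2],"twist":[0,0,0],"fingers":0.3},
  ],
)

```text
clock: 12.82
position: [0.5672, -0.155, 0.2305]
ee_rot: [-3.099, -0.507, 0.002]
force: [1.0, -0.0, -0.2]
width: 0.654
gripper_force: 0.0
```

Request:
jog_arm(
  plan=[
    {"offset":[-0.06,-0.4,0],"twist":[0,0,0],"fingers":0.3},
    {"offset":[-0.115,-0.8,0],"twist":[0,0,0],"fingers":0.3},
    {"offset":[-0.115,-0.913,0],"twist":[0,0,0],"fingers":0.3},
  ],
)

```text
clock: 13.2
position: [0.5077, -0.0314, 0.2303]
ee_rot: [-3.1, -0.506, 0.002]
force: [0.1, -0.4, 0.9]
width: 0.649
gripper_force: 0.0
```

Request:
jog_arm(
  plan=[
    {"offset":[-0.06,-0.4,0],"twist":[0,0,0],"fingers":0.3},
    {"offset":[-0.115,-0.8,0],"twist":[0,0,0],"fingers":0.3},
    {"offset":[-0.115,-0.913,0],"twist":[0,0,0],"fingers":0.3},
  ],
)

```text
clock: 13.58
position: [0.4486, 0.0926, 0.2305]
ee_rot: [-3.1, -0.506, 0.001]
force: [0.4, 0.0, -0.3]
width: 0.645
gripper_force: 0.0
```

Request:
jog_arm(
  plan=[
    {"offset":[-0.06,-0.4,0],"twist":[0,0,0],"fingers":0.3},
    {"offset":[-0.115,-0.8,0],"twist":[0,0,0],"fingers":0.3},
    {"offset":[-0.115,-0.913,0],"twist":[0,0,0],"fingers":0.3},
    {"offset":[-0.115,-0.913,0],"twist":[0,0,0],"fingers":0.3},
    {"offset":[-0.115,-0.913,0],"twist":[0,0,0],"fingers":0.3},
  ],
)

```text
clock: 14.2
position: [0.3914, 0.2132, 0.2303]
ee_rot: [3.101, 0.497, -0.001]
force: [0.2, -0.8, 0.2]
width: 0.65
gripper_force: 0.0
```

Run:
```python
from look import *
pile("bush",.084,lambda h:WOOD(h)&(h[...,1]>110),.0205,(.391,.216))
```

```text
bush [306. 227.] (array([0.3909, 0.2178]), array([0.3908, 0.2178]), 1704, array([40., 43.]))
0.84 [305.728 219.6  ] [0.39042636 0.21622053]
0.61 [291.712 103.488] [0.47885048 0.25686439]
[0.39140546 0.21315671 0.23031559] [[0.95, 0.312, -0.001], [0.312, -0.95, -0.001], [-0.001, 0.001, -1.0]]
```

View pics/w_bush.png

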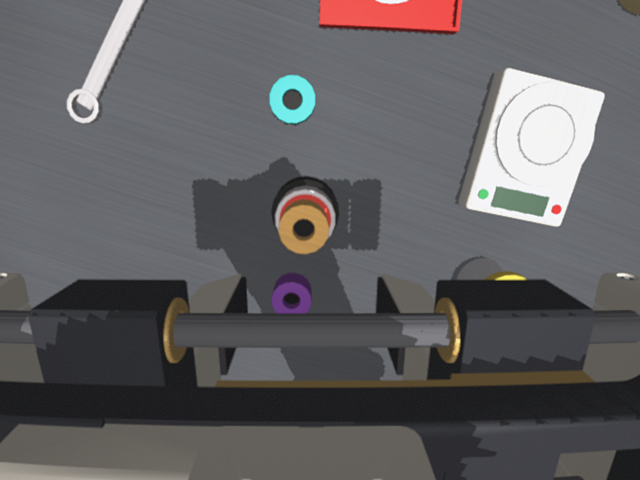

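The brass bush's bore is at (304,229) px, giving (0.391, 0.217), with the red seal below it. Descending to grasp it.

Request:
jog_arm(
  plan=[
    {"offset":[0.006,-0.02,0.2],"twist":[0,0,0],"fingers":0.3},
    {"offset":[0.006,-0.02,0.5],"twist":[0,0,0],"fingers":0.3},
    {"offset":[0.006,-0.02,0.75],"twist":[0,0,0],"fingers":0.3},
    {"offset":[0.006,-0.02,0.9],"twist":[0,0,0],"fingers":0.3},
    {"offset":[0.006,-0.02,0.95],"twist":[0,0,0],"fingers":0.3},
    {"offset":[0.006,-0.02,0.95],"twist":[0,0,0],"fingers":0.3},
  ],
  newtons=20,
)

```text
clock: 15.05
position: [0.3907, 0.2173, 0.0884]
ee_rot: [3.101, 0.499, -0.0]
force: [-0.6, -0.3, 0.0]
width: 0.651
gripper_force: 0.0
```

Request:
jog_arm(
  plan=[
    {"offset":[0,0,0.05],"twist":[0,0,0],"fingers":0.3},
    {"offset":[0,0,0.079],"twist":[0,0,0],"fingers":0.3},
    {"offset":[0,0,0.079],"twist":[0,0,0],"fingers":0.1},
    {"offset":[0,0,0.079],"twist":[0,0,0],"fingers":-0.05},
    {"offset":[0,0,0.079],"twist":[0,0,0],"fingers":-0.3},
    {"offset":[0,0,0.079],"twist":[0,0,0],"fingers":-0.3},
    {"offset":[0,0,0.079],"twist":[0,0,0],"fingers":-0.3},
    {"offset":[0,0,0.079],"twist":[0,0,0],"fingers":-0.3},
  ],
  newtons=20,
)

```text
clock: 16.05
position: [0.3905, 0.218, 0.0766]
ee_rot: [-3.101, -0.5, -0.001]
force: [-1.1, 0.9, 4.1]
width: 0.44
gripper_force: 20.0
```

Request:
jog_arm(
  plan=[
    {"offset":[0,0,-0.03],"twist":[0,0,0],"fingers":-0.3},
    {"offset":[0,0,-0.1],"twist":[0,0,0],"fingers":-0.3},
    {"offset":[0,0,-0.25],"twist":[0,0,0],"fingers":-0.3},
    {"offset":[0,0,-0.45],"twist":[0,0,0],"fingers":-0.3},
    {"offset":[0,0,-0.6],"twist":[0,0,0],"fingers":-0.3},
    {"offset":[0,0,-0.67],"twist":[0,0,0],"fingers":-0.3},
    {"offset":[0,0,-0.67],"twist":[0,0,0],"fingers":-0.3},
  ],
)

```text
clock: 16.92
position: [0.3907, 0.2177, 0.1774]
ee_rot: [-3.102, -0.499, -0.002]
force: [0.1, 0.0, -2.0]
width: 0.443
gripper_force: 20.0
```

Request:
jog_arm(
  plan=[
    {"offset":[0.06,0.15,0],"twist":[0,0,0],"fingers":-0.3},
    {"offset":[0.12,0.4,0],"twist":[0,0,0],"fingers":-0.3},
    {"offset":[0.2,0.6,0],"twist":[0,0,0],"fingers":-0.3},
    {"offset":[0.24,0.7245,0],"twist":[0,0,0],"fingers":-0.3},
  ],
)

```text
clock: 17.42
position: [0.4591, 0.1241, 0.1757]
ee_rot: [3.101, 0.497, -0.003]
force: [-0.5, 0.2, -2.0]
width: 0.443
gripper_force: 20.0
```

Request:
jog_arm(
  plan=[
    {"offset":[0.06,0.15,0],"twist":[0,0,0],"fingers":-0.3},
    {"offset":[0.12,0.4,0],"twist":[0,0,0],"fingers":-0.3},
    {"offset":[0.2,0.6,0],"twist":[0,0,0],"fingers":-0.3},
    {"offset":[0.24,0.7245,0],"twist":[0,0,0],"fingers":-0.3},
    {"offset":[0.24,0.7245,0],"twist":[0,0,0],"fingers":-0.3},
    {"offset":[0.24,0.7245,0],"twist":[0,0,0],"fingers":-0.3},
  ],
)

```text
clock: 18.18
position: [0.5262, 0.0354, 0.1766]
ee_rot: [-3.1, -0.502, 0.002]
force: [-0.2, -0.1, -1.9]
width: 0.44
gripper_force: 20.0
```

Run:
```python
from h import *
c=calibration("wrist"); im=get_image("wrist"); cv2.imwrite("pics/w_sc.png",im[:,:,::-1]); s=observe()
print(proj(c,[.5275,.034,.034]),s["position"],s["width"])
```

```text
[311.6516564  227.95334743] [0.5261965  0.03551908 0.17679351] 0.44234777435058603
```

View pics/w_sc.png

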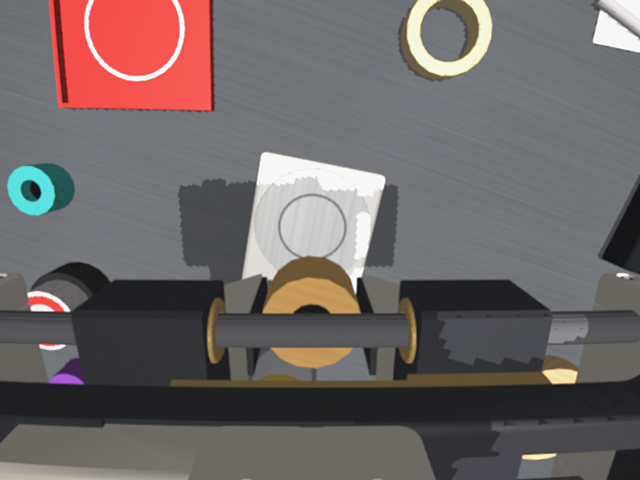

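The pan ring is at (312,227) px against a predicted (312,228), so the pan centre is confirmed. Lowering.

Request:
jog_arm(
  plan=[
    {"offset":[0.006,0.004,0.1],"twist":[0,0,0],"fingers":-0.3},
    {"offset":[0.006,0.004,0.3],"twist":[0,0,0],"fingers":-0.3},
    {"offset":[0.006,0.004,0.5],"twist":[0,0,0],"fingers":-0.3},
    {"offset":[0.006,0.004,0.65],"twist":[0,0,0],"fingers":-0.3},
    {"offset":[0.006,0.004,0.74],"twist":[0,0,0],"fingers":-0.3},
    {"offset":[0.006,0.004,0.78],"twist":[0,0,0],"fingers":-0.3},
    {"offset":[0.006,0.004,0.8],"twist":[0,0,0],"fingers":-0.3},
    {"offset":[0.006,0.004,0.81],"twist":[0,0,0],"fingers":-0.3},
    {"offset":[0.006,0.004,0.81],"twist":[0,0,0],"fingers":-0.3},
  ],
)

```text
clock: 19.35
position: [0.5284, 0.0338, 0.0559]
ee_rot: [3.101, 0.5, 0.001]
force: [0.4, 0.1, -1.8]
width: 0.441
gripper_force: 20.0
```

Lowering the last 1.5 mm, then releasing and lifting.

Request:
jog_arm(
  plan=[
    {"offset":[0,0,0.005],"twist":[0,0,0],"fingers":-0.3},
    {"offset":[0,0,0.01],"twist":[0,0,0],"fingers":-0.3},
    {"offset":[0,0,0.01],"twist":[0,0,0],"fingers":-0.1},
    {"offset":[0,0,0.01],"twist":[0,0,0],"fingers":-0.05},
    {"offset":[0,0,0.01],"twist":[0,0,0],"fingers":0.1},
    {"offset":[0,0,0.01],"twist":[0,0,0],"fingers":0.3},
    {"offset":[0,0,0.01],"twist":[0,0,0],"fingers":0.3},
    {"offset":[0,0,-0.05],"twist":[0,0,0],"fingers":0.3},
    {"offset":[0,0,-0.2],"twist":[0,0,0],"fingers":0.3},
    {"offset":[0,0,-0.5],"twist":[0,0,0],"fingers":0.3},
    {"offset":[0,0,-0.9],"twist":[0,0,0],"fingers":0.5},
    {"offset":[0,0,-1],"twist":[0,0,0],"fingers":0.5},
    {"offset":[0,0,-1],"twist":[0,0,0],"fingers":0.5},
    {"offset":[0,0,-1],"twist":[0,0,0],"fingers":0.5},
  ],
)

```text
clock: 21.1
position: [0.5272, 0.0334, 0.2041]
ee_rot: [3.101, 0.5, -0.004]
force: [-0.3, -0.2, -0.6]
width: 0.754
gripper_force: 0.0
```

Run:
```python
from h import *
c=calibration("wrist"); im=get_image("wrist"); s=observe()
print(circ("wrist",im,c,(.528,.034),.062,.0205,lambda h:WOOD(h)&(h[...,1]>110)),s["position"])
```

```text
(array([0.5291, 0.0323]), array([0.529 , 0.0323]), 1649, array([39., 42.])) [0.52715689 0.03352075 0.20389104]
```

Request:
jog_arm(
  plan=[
    {"offset":[-0.12,-0.4,0],"twist":[0,0,0],"fingers":0.5},
    {"offset":[-0.24,-0.7245,0],"twist":[0,0,0],"fingers":0.5},
    {"offset":[-0.24,-0.7245,0],"twist":[0,0,0],"fingers":0.5},
  ],
)

```text
clock: 21.52
position: [0.4567, 0.1288, 0.2045]
ee_rot: [-3.099, -0.511, 0.004]
force: [0.9, -0.7, 0.6]
width: 0.747
gripper_force: 0.0
```

Request:
jog_arm(
  plan=[
    {"offset":[-0.12,-0.4,0],"twist":[0,0,0],"fingers":0.5},
    {"offset":[-0.24,-0.7245,0],"twist":[0,0,0],"fingers":0.5},
    {"offset":[-0.24,-0.7245,0],"twist":[0,0,0],"fingers":0.5},
    {"offset":[-0.24,-0.7245,0],"twist":[0,0,0],"fingers":0.5},
    {"offset":[-0.24,-0.7245,0],"twist":[0,0,0],"fingers":0.5},
  ],
)

```text
clock: 22.15
position: [0.3923, 0.2161, 0.2049]
ee_rot: [3.102, 0.496, -0.001]
force: [-0.1, -0.3, -0.2]
width: 0.753
gripper_force: 0.0
```

Run:
```python
from look import *
pile("bearing",.056,lambda h:((h[...,0]<8)|(h[...,0]>172))&(h[...,1]>130)&(h[...,2]>60),.0265,(.39,.217))
```

```text
bearing [307. 229.] (array([0.3911, 0.2172]), array([0.3911, 0.2172]), 1044, array([42., 44.]))
0.64 [308.224 219.984] [0.39114994 0.21680329]
[0.39234323 0.2160686  0.20494266] [[0.95, 0.312, -0.001], [0.312, -0.95, -0.001], [-0.001, 0.0, -1.0]]
```

View pics/w_bearing.png

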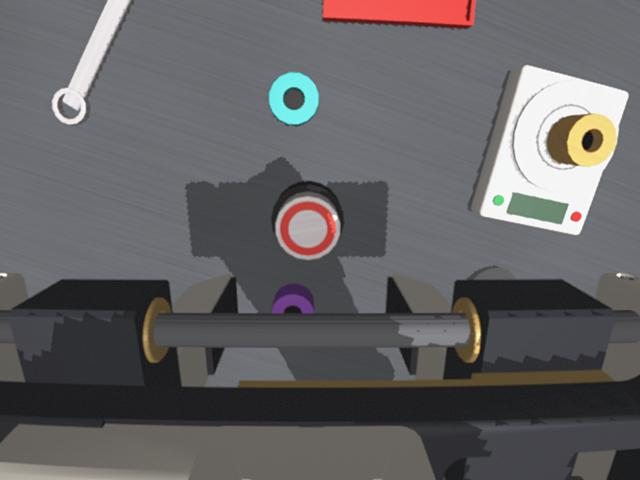

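The bush stands on the pan. The bearing's seal ring is centred at (308,227) px, giving (0.391, 0.217). Grasping it.

Request:
jog_arm(
  plan=[
    {"offset":[-0.005,-0.004,0.2],"twist":[0,0,0],"fingers":0.5},
    {"offset":[-0.005,-0.004,0.5],"twist":[0,0,0],"fingers":0.5},
    {"offset":[-0.005,-0.004,0.75],"twist":[0,0,0],"fingers":0.5},
    {"offset":[-0.005,-0.004,0.9],"twist":[0,0,0],"fingers":0.5},
    {"offset":[-0.005,-0.004,0.94],"twist":[0,0,0],"fingers":0.5},
    {"offset":[-0.005,-0.004,0.94],"twist":[0,0,0],"fingers":0.5},
  ],
  newtons=25,
)

```text
clock: 23.0
position: [0.3909, 0.2177, 0.0646]
ee_rot: [3.102, 0.499, -0.0]
force: [-0.0, 1.3, 0.2]
width: 0.749
gripper_force: 0.0
```

Request:
jog_arm(
  plan=[
    {"offset":[0,0,0.05],"twist":[0,0,0],"fingers":0.5},
    {"offset":[0,0,0.085],"twist":[0,0,0],"fingers":0.5},
    {"offset":[0,0,0.085],"twist":[0,0,0],"fingers":0.3},
    {"offset":[0,0,0.085],"twist":[0,0,0],"fingers":0.2},
    {"offset":[0,0,0.085],"twist":[0,0,0],"fingers":0},
    {"offset":[0,0,0.085],"twist":[0,0,0],"fingers":0},
    {"offset":[0,0,0.085],"twist":[0,0,0],"fingers":0},
    {"offset":[0,0,0.085],"twist":[0,0,0],"fingers":0},
  ],
  newtons=25,
)

```text
clock: 24.0
position: [0.3906, 0.218, 0.0519]
ee_rot: [-3.101, -0.5, -0.0]
force: [-1.0, 0.3, 3.0]
width: 0.569
gripper_force: 25.0
```

Request:
jog_arm(
  plan=[
    {"offset":[0,0,-0.02],"twist":[0,0,0],"fingers":0},
    {"offset":[0,0,-0.08],"twist":[0,0,0],"fingers":0},
    {"offset":[0,0,-0.2],"twist":[0,0,0],"fingers":0},
    {"offset":[0,0,-0.4],"twist":[0,0,0],"fingers":0},
    {"offset":[0,0,-0.6],"twist":[0,0,0],"fingers":0},
    {"offset":[0,0,-0.75],"twist":[0,0,0],"fingers":0},
    {"offset":[0,0,-0.8],"twist":[0,0,0],"fingers":0},
    {"offset":[0,0,-0.8],"twist":[0,0,0],"fingers":0},
  ],
)

```text
clock: 25.0
position: [0.3906, 0.2177, 0.1718]
ee_rot: [3.101, 0.5, 0.001]
force: [0.1, -0.2, -2.6]
width: 0.573
gripper_force: 25.0
```

Request:
jog_arm(
  plan=[
    {"offset":[-0.04,0.15,0],"twist":[0,0,0],"fingers":0},
    {"offset":[-0.1,0.4,0],"twist":[0,0,0],"fingers":0},
    {"offset":[-0.16,0.62,0],"twist":[0,0,0],"fingers":0},
    {"offset":[-0.197,0.752,0],"twist":[0,0,0],"fingers":0},
  ],
)

```text
clock: 25.5
position: [0.3971, 0.0994, 0.1705]
ee_rot: [3.101, 0.498, -0.004]
force: [-0.6, -0.5, -1.0]
width: 0.573
gripper_force: 25.0
```

Request:
jog_arm(
  plan=[
    {"offset":[-0.05,0.19,0],"twist":[0,0,0],"fingers":0},
    {"offset":[-0.1,0.4,0],"twist":[0,0,0],"fingers":0},
    {"offset":[-0.16,0.62,0],"twist":[0,0,0],"fingers":0},
    {"offset":[-0.197,0.752,0],"twist":[0,0,0],"fingers":0},
  ],
)

```text
clock: 26.0
position: [0.4045, -0.0167, 0.1706]
ee_rot: [-3.102, -0.498, 0.004]
force: [0.3, 0.7, -1.4]
width: 0.57
gripper_force: 25.0
```

Request:
jog_arm(
  plan=[
    {"offset":[-0.05,0.19,0],"twist":[0,0,0],"fingers":0},
    {"offset":[-0.1,0.4,0],"twist":[0,0,0],"fingers":0},
    {"offset":[-0.16,0.62,0],"twist":[0,0,0],"fingers":0},
    {"offset":[-0.197,0.752,0],"twist":[0,0,0],"fingers":0},
  ],
)

```text
clock: 26.5
position: [0.4119, -0.1329, 0.1705]
ee_rot: [-3.101, -0.498, 0.003]
force: [-0.3, -0.3, -2.1]
width: 0.572
gripper_force: 25.0
```

Request:
jog_arm(
  plan=[
    {"offset":[-0.05,0.19,0],"twist":[0,0,0],"fingers":0},
    {"offset":[-0.1,0.4,0],"twist":[0,0,0],"fingers":0},
    {"offset":[-0.16,0.62,0],"twist":[0,0,0],"fingers":0},
    {"offset":[-0.197,0.752,0],"twist":[0,0,0],"fingers":0},
    {"offset":[-0.197,0.752,0],"twist":[0,0,0],"fingers":0},
    {"offset":[-0.197,0.752,0],"twist":[0,0,0],"fingers":0},
  ],
)

```text
clock: 27.25
position: [0.4198, -0.2466, 0.1709]
ee_rot: [-3.1, -0.501, 0.002]
force: [0.1, 1.8, -1.2]
width: 0.569
gripper_force: 25.0
```

Run:
```python
from h import *
c=calibration("wrist"); im=get_image("wrist"); cv2.imwrite("pics/w_wd.png",im[:,:,::-1]); s=observe()
print(proj(c,[.42,-.2475,.025]),circ("w",im,c,(.42,-.2475),.025,.055,WOOD),s["position"],s["width"])
for l in landmark_of("woodblock","wrist")[:1]: print(onz(c,np.array(l["at"])[::-1]*[640,480],0))
```

```text
[310.80448459 227.99632147] (array([ 0.4264, -0.2437]), array([ 0.4208, -0.2458]), 10213, array([107., 109.])) [ 0.41991084 -0.24640407  0.17114093] 0.568180330400158
[ 0.4179678  -0.24800145  0.        ]
```

View pics/w_wd.png

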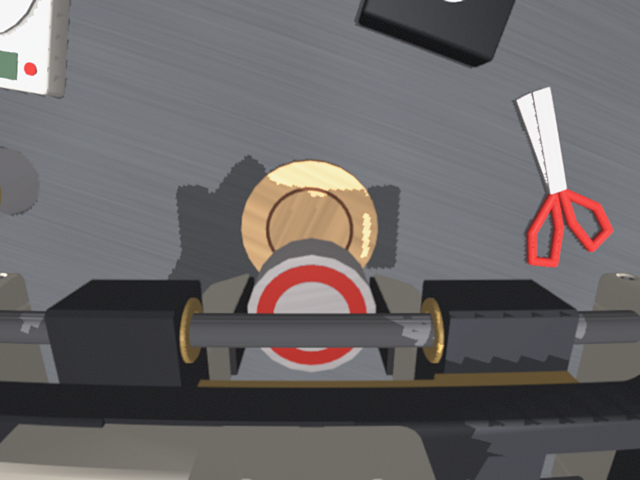

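The wood ring centre is at about (310,229) px, matching the predicted (311,228). Lowering.

Request:
jog_arm(
  plan=[
    {"offset":[0,0,0.1],"twist":[0,0,0],"fingers":0},
    {"offset":[0,0,0.3],"twist":[0,0,0],"fingers":0},
    {"offset":[0,0,0.5],"twist":[0,0,0],"fingers":0},
    {"offset":[0,0,0.65],"twist":[0,0,0],"fingers":0},
    {"offset":[0,0,0.74],"twist":[0,0,0],"fingers":0},
    {"offset":[0,0,0.79],"twist":[0,0,0],"fingers":0},
    {"offset":[0,0,0.81],"twist":[0,0,0],"fingers":0},
    {"offset":[0,0,0.817],"twist":[0,0,0],"fingers":0},
    {"offset":[0,0,0.817],"twist":[0,0,0],"fingers":0},
  ],
)

```text
clock: 28.48
position: [0.4205, -0.2479, 0.0496]
ee_rot: [3.101, 0.5, 0.001]
force: [-0.6, 0.4, -2.4]
width: 0.571
gripper_force: 25.0
```

Request:
jog_arm(
  plan=[
    {"offset":[0,0,0.007],"twist":[0,0,0],"fingers":0},
    {"offset":[0,0,0.014],"twist":[0,0,0],"fingers":0},
    {"offset":[0,0,0.018],"twist":[0,0,0],"fingers":0},
    {"offset":[0,0,0.018],"twist":[0,0,0],"fingers":0},
  ],
)

```text
clock: 28.98
position: [0.4202, -0.2477, 0.0469]
ee_rot: [3.101, 0.5, 0.0]
force: [-0.6, 1.0, 5.0]
width: 0.571
gripper_force: 25.0
```

Request:
jog_arm(
  plan=[
    {"offset":[0,0,0],"twist":[0,0,0],"fingers":0.17},
    {"offset":[0,0,0],"twist":[0,0,0],"fingers":0.22},
    {"offset":[0,0,0],"twist":[0,0,0],"fingers":0.4},
    {"offset":[0,0,0],"twist":[0,0,0],"fingers":0.5},
    {"offset":[0,0,0],"twist":[0,0,0],"fingers":0.5},
    {"offset":[0,0,-0.05],"twist":[0,0,0],"fingers":0.5},
    {"offset":[0,0,-0.2],"twist":[0,0,0],"fingers":0.5},
    {"offset":[0,0,-0.5],"twist":[0,0,0],"fingers":0.5},
    {"offset":[0,0,-0.9],"twist":[0,0,0],"fingers":0.7},
    {"offset":[0,0,-1],"twist":[0,0,0],"fingers":0.7},
    {"offset":[0,0,-1],"twist":[0,0,0],"fingers":0.7},
    {"offset":[0,0,-1],"twist":[0,0,0],"fingers":0.7},
  ],
)

```text
clock: 30.48
position: [0.4192, -0.2474, 0.1952]
ee_rot: [-3.1, -0.5, 0.003]
force: [0.7, -0.1, -1.2]
width: 0.848
gripper_force: 0.0
```

Run:
```python
from look import *
pile("bearing",.051,lambda h:((h[...,0]<8)|(h[...,0]>172))&(h[...,1]>130)&(h[...,2]>60),.0265,(.42,-.247))
```

```text
bearing [309. 227.] (array([ 0.4208, -0.2492]), array([ 0.4209, -0.2491]), 1080, array([42., 44.]))
0.91 [310.016 219.696] [ 0.41957311 -0.24743007]
[ 0.41924558 -0.24737686  0.19515758] [[0.949, 0.314, -0.002], [0.314, -0.949, 0.001], [-0.002, -0.002, -1.0]]
```

The bearing is on the wood within 3 mm. Back for the damper.

Request:
jog_arm(
  plan=[
    {"offset":[0.1,-0.38,0],"twist":[0,0,0],"fingers":0.7},
    {"offset":[0.197,-0.749,0],"twist":[0,0,0],"fingers":0.7},
    {"offset":[0.197,-0.749,0],"twist":[0,0,0],"fingers":0.7},
  ],
)

```text
clock: 30.95
position: [0.4122, -0.1275, 0.1957]
ee_rot: [-3.098, -0.51, 0.002]
force: [0.1, -1.3, 0.6]
width: 0.85
gripper_force: 0.0
```

Request:
jog_arm(
  plan=[
    {"offset":[0.1,-0.38,0],"twist":[0,0,0],"fingers":0.7},
    {"offset":[0.197,-0.749,0],"twist":[0,0,0],"fingers":0.7},
    {"offset":[0.197,-0.749,0],"twist":[0,0,0],"fingers":0.7},
  ],
)

```text
clock: 31.32
position: [0.4053, -0.0125, 0.196]
ee_rot: [-3.099, -0.51, 0.001]
force: [-0.2, -1.3, -0.3]
width: 0.85
gripper_force: 0.0
```

Request:
jog_arm(
  plan=[
    {"offset":[0.1,-0.38,0],"twist":[0,0,0],"fingers":0.7},
    {"offset":[0.197,-0.749,0],"twist":[0,0,0],"fingers":0.7},
    {"offset":[0.197,-0.749,0],"twist":[0,0,0],"fingers":0.7},
  ],
)

```text
clock: 31.7
position: [0.3984, 0.1031, 0.1962]
ee_rot: [-3.098, -0.509, 0.0]
force: [-0.2, -0.8, -0.8]
width: 0.851
gripper_force: 0.0
```

Request:
jog_arm(
  plan=[
    {"offset":[0.1,-0.38,0],"twist":[0,0,0],"fingers":0.7},
    {"offset":[0.197,-0.749,0],"twist":[0,0,0],"fingers":0.7},
    {"offset":[0.197,-0.749,0],"twist":[0,0,0],"fingers":0.7},
    {"offset":[0.197,-0.749,0],"twist":[0,0,0],"fingers":0.7},
    {"offset":[0.197,-0.749,0],"twist":[0,0,0],"fingers":0.7},
  ],
)

```text
clock: 32.33
position: [0.3917, 0.2139, 0.196]
ee_rot: [3.101, 0.495, -0.001]
force: [0.2, 0.5, 0.5]
width: 0.853
gripper_force: 0.0
```

Run:
```python
from look import *
pile("damper",.03,lambda h:h[...,2]<38,.032,(.39,.217))
for l in regions_of("damper","wrist")[:2]:
    ys,xs=np.nonzero(l["region"]); c=calibration("wrist"); print(l["conf"],len(xs),xs.mean(),ys.mean(),onz(c,(xs.mean(),ys.mean()),.02))
```

```text
damper [305. 223.] (array([0.3936, 0.2185]), array([0.3936, 0.2185]), 1800, array([61., 63.]))
0.8 [305.088 217.008] [0.38860049 0.21709149]
[0.39169298 0.21386878 0.19600892] [[0.95, 0.311, -0.001], [0.311, -0.95, -0.001], [-0.001, 0.001, -1.0]]
0.77 4439 304.9984230682586 218.6564541563415 [0.39126432 0.21878768 0.02      ]
```

View pics/w_damper.png

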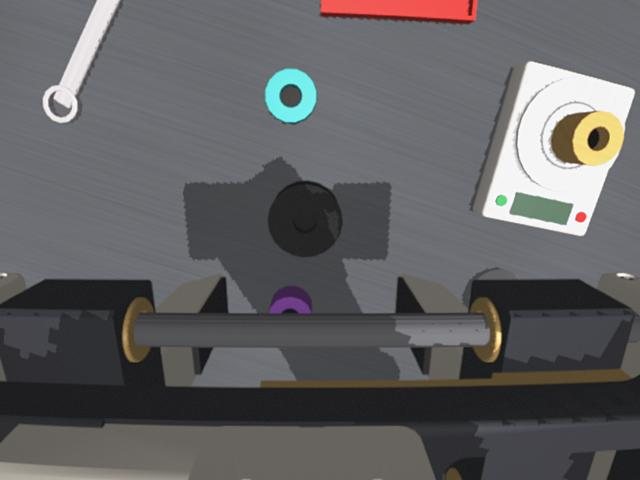

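The damper's centre dimple is at (305,219) px, giving (0.391, 0.218). The purple ring lies off the closing line. Descending.

Request:
jog_arm(
  plan=[
    {"offset":[0.003,-0.018,0.2],"twist":[0,0,0],"fingers":0.8},
    {"offset":[0.003,-0.018,0.5],"twist":[0,0,0],"fingers":0.8},
    {"offset":[0.003,-0.018,0.75],"twist":[0,0,0],"fingers":0.8},
    {"offset":[0.003,-0.018,0.9],"twist":[0,0,0],"fingers":0.8},
    {"offset":[0.003,-0.018,0.93],"twist":[0,0,0],"fingers":0.8},
    {"offset":[0.003,-0.018,0.93],"twist":[0,0,0],"fingers":0.8},
  ],
  newtons=15,
)

```text
clock: 33.22
position: [0.391, 0.2188, 0.0574]
ee_rot: [-3.102, -0.499, -0.001]
force: [-0.3, -0.6, 0.4]
width: 0.9
gripper_force: 0.0
```

Request:
jog_arm(
  plan=[
    {"offset":[0,0,0.12],"twist":[0,0,0],"fingers":0.8},
    {"offset":[0,0,0.2],"twist":[0,0,0],"fingers":0.8},
    {"offset":[0,0,0.23],"twist":[0,0,0],"fingers":0.8},
    {"offset":[0,0,0.23],"twist":[0,0,0],"fingers":0.55},
    {"offset":[0,0,0.23],"twist":[0,0,0],"fingers":0.45},
    {"offset":[0,0,0.23],"twist":[0,0,0],"fingers":0.25},
    {"offset":[0,0,0.23],"twist":[0,0,0],"fingers":0.25},
    {"offset":[0,0,0.23],"twist":[0,0,0],"fingers":0.25},
    {"offset":[0,0,0.23],"twist":[0,0,0],"fingers":0.25},
  ],
)

```text
clock: 34.35
position: [0.3909, 0.219, 0.0228]
ee_rot: [-3.101, -0.5, -0.001]
force: [0.2, -1.1, 6.2]
width: 0.695
gripper_force: 15.0
```

Request:
jog_arm(
  plan=[
    {"offset":[0,0,-0.02],"twist":[0,0,0],"fingers":0.25},
    {"offset":[0,0,-0.08],"twist":[0,0,0],"fingers":0.25},
    {"offset":[0,0,-0.2],"twist":[0,0,0],"fingers":0.25},
    {"offset":[0,0,-0.4],"twist":[0,0,0],"fingers":0.25},
    {"offset":[0,0,-0.6],"twist":[0,0,0],"fingers":0.25},
    {"offset":[0,0,-0.8],"twist":[0,0,0],"fingers":0.25},
    {"offset":[0,0,-0.9],"twist":[0,0,0],"fingers":0.25},
    {"offset":[0,0,-0.9],"twist":[0,0,0],"fingers":0.25},
  ],
)

```text
clock: 35.35
position: [0.3912, 0.2189, 0.1581]
ee_rot: [-3.101, -0.499, -0.003]
force: [0.5, -0.5, -1.5]
width: 0.695
gripper_force: 15.0
```

Request:
jog_arm(
  plan=[
    {"offset":[0.15,0.05,0],"twist":[0,0,0],"fingers":0.25},
    {"offset":[0.4,0.13,0],"twist":[0,0,0],"fingers":0.25},
    {"offset":[0.62,0.21,0],"twist":[0,0,0],"fingers":0.25},
    {"offset":[0.752,0.263,0],"twist":[0,0,0],"fingers":0.25},
  ],
)

```text
clock: 35.85
position: [0.5112, 0.2161, 0.1556]
ee_rot: [3.101, 0.498, -0.003]
force: [-1.0, 0.7, -1.3]
width: 0.692
gripper_force: 15.0
```

Request:
jog_arm(
  plan=[
    {"offset":[0.15,0.05,0],"twist":[0,0,0],"fingers":0.25},
    {"offset":[0.4,0.13,0],"twist":[0,0,0],"fingers":0.25},
    {"offset":[0.62,0.21,0],"twist":[0,0,0],"fingers":0.25},
    {"offset":[0.752,0.263,0],"twist":[0,0,0],"fingers":0.25},
    {"offset":[0.752,0.263,0],"twist":[0,0,0],"fingers":0.25},
    {"offset":[0.752,0.263,0],"twist":[0,0,0],"fingers":0.25},
  ],
)

```text
clock: 36.6
position: [0.6283, 0.215, 0.1561]
ee_rot: [3.101, 0.501, -0.004]
force: [-0.5, -0.4, -0.8]
width: 0.695
gripper_force: 15.0
```

Run:
```python
from h import *
c=calibration("wrist"); im=get_image("wrist"); cv2.imwrite("pics/w_tr.png",im[:,:,::-1]); s=observe()
print(proj(c,[.63,.215,.003]),circ("w",im,c,(.63,.215),.003,.04,WHITE),s["position"],s["width"],s["joints"].round(2))
for l in landmark_of("tray","wrist")[:1]: print(onz(c,np.array(l["at"])[::-1]*[640,480],0))
```

```text
[310.13995447 223.58288237] (array([0.6397, 0.2183]), array([0.632 , 0.2155]), 773, array([78., 80.])) [0.62827193 0.21513681 0.15665205] 0.694239236135602 [-0.07  0.64 -0.55  1.53  0.36  1.07 -1.95]
[0.63149813 0.21517204 0.        ]
```

View pics/w_tr.png

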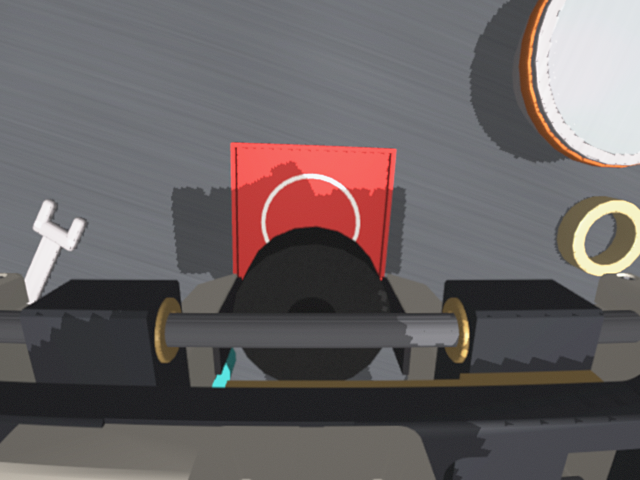

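The tray ring is centred at about (310,222) px, giving (0.631, 0.215), and the tray is parallel to the tool. I'll turn 45° so the fingers open along the tray's diagonal, then lower.

Request:
jog_arm(
  plan=[
    {"offset":[0.017,0.004,0],"twist":[0,0,-0.01],"fingers":0.25},
    {"offset":[0.017,0.004,0],"twist":[0,0,-0.03],"fingers":0.25},
    {"offset":[0.017,0.004,0],"twist":[0,0,-0.05],"fingers":0.25},
    {"offset":[0.017,0.004,0.05],"twist":[0,0,-0.07],"fingers":0.25},
    {"offset":[0.017,0.004,0.1],"twist":[0,0,-0.09],"fingers":0.25},
    {"offset":[0.017,0.004,0.2],"twist":[0,0,-0.11],"fingers":0.25},
    {"offset":[0.017,0.004,0.3],"twist":[0,0,-0.12],"fingers":0.25},
    {"offset":[0.017,0.004,0.4],"twist":[0,0,-0.125],"fingers":0.25},
    {"offset":[0.017,0.004,0.5],"twist":[0,0,-0.125],"fingers":0.25},
    {"offset":[0.017,0.004,0.6],"twist":[0,0,-0.125],"fingers":0.25},
    {"offset":[0.017,0.004,0.6],"twist":[0,0,-0.125],"fingers":0.25},
    {"offset":[0.017,0.004,0.6],"twist":[0,0,-0.125],"fingers":0.25},
  ],
)

```text
clock: 38.2
position: [0.6324, 0.2154, 0.0678]
ee_rot: [-2.674, -1.649, -0.001]
force: [0.8, 0.0, -0.2]
width: 0.693
gripper_force: 15.0
```

Run:
```python
from h import *
s=observe(); M=R.from_rotvec(s["ee_rot"]).as_matrix(); print(s["position"],s["joints"].round(2),M.round(3).tolist(),s["width"],(plan([.631,.215,.0275])).round(3))
```

```text
[0.63244902 0.21536194 0.06780453] [ 0.01  0.78 -0.69  1.59  0.57  0.98 -1.32] [[0.449, 0.893, 0.0], [0.893, -0.449, 0.0], [0.0, 0.0, -1.0]] 0.6932622790449073 [-0.007 -0.008  0.269]
```

Request:
jog_arm(
  plan=[
    {"offset":[-0.007,-0.008,0.06],"twist":[0,0,0],"fingers":0.25},
    {"offset":[-0.007,-0.008,0.14],"twist":[0,0,0],"fingers":0.25},
    {"offset":[-0.007,-0.008,0.21],"twist":[0,0,0],"fingers":0.25},
    {"offset":[-0.007,-0.008,0.25],"twist":[0,0,0],"fingers":0.25},
    {"offset":[-0.007,-0.008,0.265],"twist":[0,0,0],"fingers":0.25},
    {"offset":[-0.007,-0.008,0.269],"twist":[0,0,0],"fingers":0.25},
    {"offset":[-0.007,-0.008,0.269],"twist":[0,0,0],"fingers":0.25},
  ],
)

```text
clock: 39.08
position: [0.6309, 0.2148, 0.0274]
ee_rot: [2.674, 1.649, 0.001]
force: [0.1, 0.7, -1.1]
width: 0.692
gripper_force: 15.0
```

Request:
jog_arm(
  plan=[
    {"offset":[0,0,0.006],"twist":[0,0,0],"fingers":0.25},
    {"offset":[0,0,0.011],"twist":[0,0,0],"fingers":0.25},
    {"offset":[0,0,0.011],"twist":[0,0,0],"fingers":0.25},
    {"offset":[0,0,0.011],"twist":[0,0,0],"fingers":0.41},
    {"offset":[0,0,0.011],"twist":[0,0,0],"fingers":0.5},
    {"offset":[0,0,0.011],"twist":[0,0,0],"fingers":0.65},
    {"offset":[0,0,0.011],"twist":[0,0,0],"fingers":0.7},
    {"offset":[0,0,0.011],"twist":[0,0,0],"fingers":0.7},
    {"offset":[0,0,-0.05],"twist":[0,0,0],"fingers":0.7},
    {"offset":[0,0,-0.2],"twist":[0,0,0],"fingers":0.7},
    {"offset":[0,0,-0.5],"twist":[0,0,0],"fingers":0.7},
    {"offset":[0,0,-0.9],"twist":[0,0,0],"fingers":0.7},
    {"offset":[0,0,-1],"twist":[0,0,0],"fingers":0.7},
    {"offset":[0,0,-1],"twist":[0,0,0],"fingers":0.7},
  ],
)

```text
clock: 40.83
position: [0.6313, 0.2151, 0.1794]
ee_rot: [2.673, 1.648, 0.005]
force: [-0.0, 1.0, -0.7]
width: 0.852
gripper_force: 0.0
```

Run:
```python
from look import *
pile("damper",.033,lambda h:h[...,2]<60,.032,(.631,.215))
im=get_image("scene"); cv2.imwrite("pics/end.png",im[:,:,::-1]); print(observe()["clock"])
```

```text
damper [309. 227.] (array([0.632 , 0.2155]), array([0.632 , 0.2155]), 4677, array([61., 63.]))
0.61 [311.296 220.08 ] [0.63206763 0.2137196 ]
[0.63134317 0.21505811 0.17939524] [[0.449, 0.893, 0.003], [0.893, -0.449, 0.001], [0.002, 0.002, -1.0]]
40.975
```

View pics/end.png

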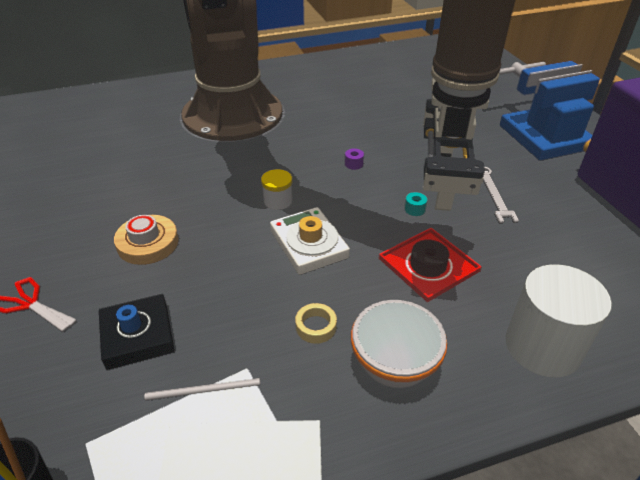

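The scene shows all four parts standing on their stations: spacer (127,318), bush (311,230), bearing (142,228) and damper (430,258) px. The bystanders haven't moved. The spacer looks a little off centre, so I'll make a quick check before handing in.

Run:
```python
from h import *
B=lambda h:(h[...,0]>95)&(h[...,0]<125)&(h[...,1]>100)&(h[...,2]>60)
for n in ("scene","top"):
    c=calibration(n); im=get_image(n); print(n,circ(n,im,c,(.628,-.284),.06,.015,B,30))
```

```text
scene (array([ 0.6402, -0.2818]), array([ 0.6403, -0.2817]), 510, array([39., 45.]))
top (array([ 0.6287, -0.2857]), array([ 0.6286, -0.2858]), 170, array([31., 33.]))
```

```bash
python3 -c "
from cell import *
print(sign_off())"
```

```text
the job is handed in; nothing more can be done
None
```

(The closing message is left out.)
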